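Lever open the snapped-shut candy box

TASK

The lid of the candy box on the showroom table is snapped shut. Pick up the flat opener, slide its blade in under the lid's front lip and lever the lid up past its catch so that it springs open, then lay the opener back down on the table and let go. Do not touch the lid with the gripper's fingers, and leave the serving spoon where it lies.

Things in the scene. Friction and masses are not known exactly. Their poses are not given: they have to be found in the camera images.
- opener_grip (a point): Centre of the loose flat opener's grip, 14 mm above the table as it lies. Grip: black plastic bar 90 long, 22 wide, 28 mm high. From its end a flat steel blade, 18 wide and 4 mm thick, runs on at half height. x points along the opener to the blade's tip, 135 mm from this point (bare blade from 45 mm on); y across, z up. 0.09 kg.
- lip (a point): Fixed point on the white candy box: middle of the front lower edge of the shut lid's lip, 94 mm up. x points level into the box, y along the lip, z up. The lip overhangs the front wall (at x = +25 mm) above a flat ledge 14 mm below it that runs the box's full width (150 mm) from the wall out to x = -25 mm, where it drops straight to the table; this outer edge is the fulcrum.
- lid (a joint): Opening angle (rad) of the box's flat dark-grey lid, 170 x 154 x 8 mm, hinged along the back: 0 shut, held by a sprung catch. Lifting the lip takes 5 to 12 N; after it has risen 5 to 10 mm (about 0.05 rad) the catch lets go and a spring swings the lid up to its stop at 1.1, where it stays.
- scoop_grip (a point): Grip of the bystander, a serving spoon 180 mm long with a wooden handle and a round steel bowl, lying on the table beside the opener; x points along it to the bowl. Not to be moved.
There are look-alikes about, which are no part of the job. Of the things shaped like the part that bears opener_grip, the black one is meant.

How it is judged:
On the way, in this order (a step that is already met when the one before it is completed fails the run):
1. the opener bears on the lid while the lid is still shut (contact force between opener and lid above 0.5 N and value of joint lid below 0.1 rad), for 0.05 s.
2. the lid has sprung open (value of joint lid above 0.8 rad), for 0.2 s.
At the end, for the whole second after the job is handed in: The lid stands open by more than 0.8 rad, and the opener lies at rest on the table (centre of its grip lower than 30 mm), released (value of joint lid above 0.8 rad and height (world z) of opener_grip below 0.03 m and linear speed of opener below 0.03 m/s); the robot touches nothing.
It fails at once if the gripper's fingers touch the lid (more than 1 N) (contact force between the fingers and lid above 1 N).
It fails at once if the serving spoon is moved by more than 40 mm (distance of scoop_grip from where it was at the start of the episode above 0.04 m).
It also fails if it takes over 48 s, if anything falls off the work surface, if the arm or the gripper's body presses on something with over 40 N, if the wrist force passes 120 N, or if a joint passes its speed limit or range.

ROBOT

A 6-joint arm with a two-finger parallel gripper is mounted at the origin on the work surface. World frame = base frame: x ahead of the robot, y to its left, z up, the work surface at z = 0. Lengths are in m, angles in rad, forces in N, time in s.
With the tool pointing down it reaches from about 0.375 to 0.9 m from the base axis. Payload 3.1 kg.
Tool frame: the origin (TCP) lies between the finger pads; the fingertips stand 22 mm ahead of it and the grasp point (between the pads) lies 3 mm ahead of it; z points along the fingers, y is the line along which they close (so a half turn about z gives the same grasp; the last joint's range is limited). The gripper opens to 87 mm and grips with 3 to 60 N. Pads are 19 mm wide; open, the fingers measure 117 mm over their backs; the gripper's body (75 mm by 190 mm) begins 51 mm behind the grasp point.
Start: joints at [-1.405, 0.527, 1.433, -0, 1.181, -0.178], TCP at [0.211, -0.588, 0.245] pointing down, gripper open.
Joint ranges: [-3.08, 3.08], [-0.75, 2.2], [0.22, 2.44], [-1.43, 4.57], [0, 2.65], [-2.85, 2.85]. Speed limits (rad/s): [2.79, 2.79, 3.14, 3.14, 3.14, 3.14].

INTERFACE

Orientations are given as a unit quaternion [x, y, z, w].
In Python, from rig import robot gives the robot as it stands.
- The arm moves only by the tool move_arm, never from a script. Its argument "series" is text: rows parted by semicolons, each of 6 numbers parted by spaces: the shift along the tool's x, y, z in mm, then the turn, a rotation vector about the tool's x, y, z in degrees. In form: dx dy dz ax ay az; .... A call has 1 to 8 rows; each row is the pose to reach, as a shift and turn from the pose commanded when the call began, along the tool's axes at that moment; what a row does not reach only later rows make up. A row lasts 1/12 s, in which the tool goes at most 41.7 mm and 7.16 degrees, less where a joint would pass 70% of its speed; a pose out of reach is approached as far as the arm can. A call with a gripper value outside its range is refused whole. "jaw" is the opening, from 0 (shut) to 1 (fully open), set as the call begins (left out, the last holds). The fingers move at their own pace and stop on an object; "newtons" is the grip in N (left out, the last holds). Time passes only in rows, so rows that repeat a pose let the fingers close. It gives the time, the measured TCP pose, the force, the opening and the grip force at its end, in the units of the state.
- robot.get_obs(): the state, without advancing time (a new reading comes with each control period).
- robot.camera(name): name is "scene" or "top" or "wrist"; returns a dict with "img" (420x560x3 uint8, red, green, blue), "mtx" (3x3 intrinsics, pixels), "distortion" ([k1, k2, p1, p2, k3] as OpenCV has them; the pictures are not rectified), "world_to_cam" (4x4, takes a point from world to camera coordinates). Camera axes: x right, y down, z forward; pixel columns grow to the right and rows downward; lengths in m; the calibration is good to about 2 mm. A picture is of the moment at which its call begins. There is no depth.
- robot.hand_in(): hands the job in; it is judged then, once.
Trained networks look in a picture, given as the dict that the camera call returned (one of the last four; its "shot" number tells which), for a name from the list of things; names that differ only in an ending like _2 or _b are one class to them, and where a whole thing is asked for, a point or a joint stands for the part that bears it (a point fixed in the world has none). Each returns a list of dicts, best first, with "p" (0 to 1); they miss things now and then, are a little off and sometimes report something else, mostly with a low value. They report only what shows in the picture. A call takes as long as a camera call. They do not tell look-alikes from the thing itself.
- robot.search_frame(picture, thing): "xyz" ([x, y, z] in m, in world coordinates, good to about 4 mm: the middle of the surface that is visible of it).
- robot.tip_of(picture, thing): "xyz" ([x, y, z] in m, in world coordinates, good to about 4 mm: a listed point, or the origin of a listed thing).
The state is a dict: "time": time; "q": joint angles; "joint_velocities": joint speeds; "joint_torque": joint torques, N m; "position": TCP position; "tool_rot": TCP orientation; "ft_force": force on the tool from outside, world axes, zero at the start; "moment": the same for the moment, N m; "grip_width": finger opening in m; "grip_force": force on a finger pad.
Only numpy, scipy, OpenCV 4.12 (cv2) and the standard library are available. Lean on these libraries where they do the work, as an engineer would, in place of code of your own. Each camera call takes 0.05 s, during which the arm holds its last target. There are 200 camera calls.

## Working session

There is one attempt and no reset: what is moved stays moved. The work goes in short steps, Python scripts to look and compute and a tool call to move; the robot and the scene stay as the last step left them, time stands still between calls to the robot, and variables do not carry over. Pictures are saved under pics/ and viewed, at most 13 in all, crops included, and the job is handed in when it is done.

Besides the shell and the picture viewer there is one more tool, called after "Request:" as name(argument=value, ...), one argument or row to a line, values as JSON. move_arm: Moves the arm, as the interface text tells. Its arguments: {"type":"object","properties":{"series":{"type":"string"},"jaw":{"type":"number"},"newtons":{"type":"number"}},"required":["series"]}

```bash
mkdir -p pics; cat > h.py <<'E'
import numpy as np, cv2
from rig import robot
from scipy.spatial.transform import Rotation as R
def save(c,n): cv2.imwrite('pics/'+n,c['img'][:,:,::-1])
def px(c,P):
    M=c['world_to_cam']; r,_=cv2.Rodrigues(M[:3,:3])
    return cv2.projectPoints(np.array(P,float).reshape(-1,3),r,M[:3,3],c['mtx'],np.array(c['distortion']))[0].reshape(-1,2)
def at(c,uv,z):
    M=np.array(c['world_to_cam']); u=cv2.undistortPoints(np.array(uv,float).reshape(-1,1,2),c['mtx'],np.array(c['distortion'])).reshape(-1,2)
    d=np.c_[u,np.ones(len(u))]@M[:3,:3]; o=-M[:3,:3].T@M[:3,3]
    return o+d*((z-o[2])/d[:,2])[:,None]
def totool(P):
    o=robot.get_obs(); return R.from_quat(o['tool_rot']).inv().apply(np.array(P)-o['position'])*1000
E
python3 - <<'E'
from h import *
np.set_printoptions(precision=4,suppress=True)
o=robot.get_obs();print(o['time'],o['position'],R.from_quat(o['tool_rot']).as_matrix())
for n in ['top','scene']:
    c=robot.camera(n);save(c,n+'1.png')
    for t in ['opener_grip','lip','lid','scoop_grip']:
        for f in (robot.search_frame,robot.tip_of):
            try:
                for d in f(c,t)[:3]: print(n,t,f.__name__,round(d['p'],2),np.array(d['xyz']),px(c,d['xyz'])[0])
            except Exception as e: print(n,t,e)
E
```

```text
0.0 [ 0.2106 -0.5877  0.2436] [[ 0.9415  0.337  -0.0004]
 [ 0.337  -0.9415  0.0021]
 [ 0.0004 -0.0021 -1.    ]]
top opener_grip call 0.97 [ 0.6442 -0.2115  0.0233] [313.5159 183.4025]
top opener_grip call 0.92 [ 0.6837 -0.41    0.0233] [391.1584 168.5978]
top opener_grip call 0.68 [ 0.4567 -0.3914  0.0228] [384.7066 257.5909]
top opener_grip call 0.92 [ 0.6519 -0.2419  0.0144] [325.1553 181.007 ]
top opener_grip call 0.79 [ 0.6549 -0.4152  0.0143] [392.5937 180.2608]
top opener_grip call 0.75 [ 0.5921 -0.643   0.0128] [482.5789 205.2485]
top lip call 0.83 [0.5429 0.1968 0.1021] [144.8408 219.4776]
top lip call 0.83 [0.5222 0.1382 0.0899] [170.0607 228.5259]
top lid call 0.69 [0.543  0.2175 0.0995] [136.6783 219.4342]
top lid it knows: lip, opener_grip, scoop_grip
top scoop_grip call 0.92 [ 0.4542 -0.139   0.0136] [284.6637 257.4583]
top scoop_grip call 0.64 [ 0.4473 -0.2114  0.0096] [312.9624 260.4493]
scene opener_grip call 0.97 [ 0.5885 -0.6096  0.0142] [182.3691 109.7991]
scene opener_grip call 0.95 [ 0.6807 -0.4087  0.0161] [187.0227 165.4562]
scene opener_grip call 0.84 [ 0.4533 -0.3825  0.0168] [261.0009 137.0967]
scene opener_grip call 0.97 [ 0.5929 -0.6403  0.0155] [176.2503 104.0969]
scene opener_grip call 0.9 [ 0.4221 -0.3848  0.0152] [269.5377 132.551 ]
scene opener_grip call 0.84 [ 0.6547 -0.4168  0.014 ] [193.9804 160.0413]
scene lip call 0.97 [0.5603 0.2293 0.1025] [377.2562 310.3237]
scene lip call 0.91 [0.5204 0.1448 0.0953] [365.3071 272.3277]
scene lid call 0.6 [0.5644 0.2302 0.099 ] [375.7665 312.3509]
scene lid it knows: lip, opener_grip, scoop_grip
scene scoop_grip call 0.89 [ 0.4537 -0.1335  0.0152] [312.2392 195.4484]
scene scoop_grip call 0.6 [ 0.4458 -0.2116  0.0119] [297.4812 175.6799]
```

```bash
python3 - <<'E'
import cv2,numpy as np
a=cv2.imread('pics/top1.png');b=cv2.imread('pics/scene1.png')
a=cv2.resize(a[100:320,60:560],(800,352));cv2.imwrite('pics/a.png',a)
E
```

```text
(no output)
```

View pics/a.png

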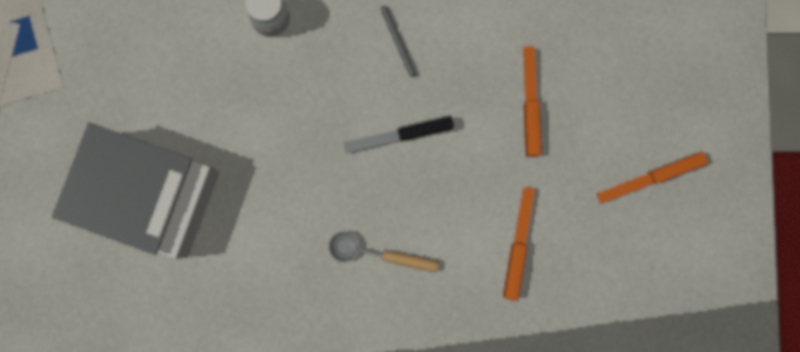

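View pics/scene1.png

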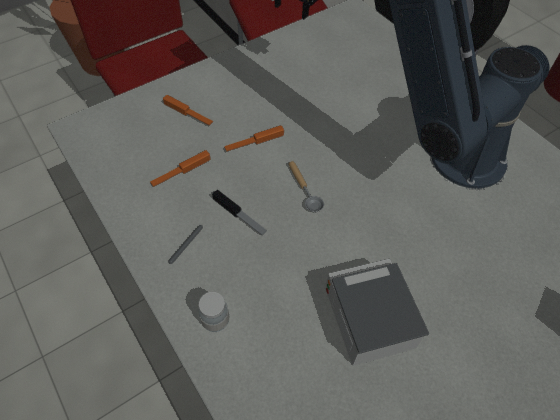

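The top view shows the black opener: grip at about (326,180), tip at about (276,192). The box is on the left with its lip side facing right (ledge near (180,230)), and the spoon is at (285,258). I'll go above the opener next.

```bash
python3 - <<'E'
from h import *
np.set_printoptions(precision=4,suppress=True)
c=robot.camera('top')
P=at(c,[[326,180],[276,192.5]],.014);d=P[1]-P[0];print(P,np.linalg.norm(d),np.degrees(np.arctan2(d[1],d[0])))
s=lambda u,v:[60+u/1.6,100+v/1.6]
Q=at(c,[s(90,123),s(192,160),s(158,253),s(53,215)],.102);print(Q)
for i,j in((1,0),(2,3),(2,1)):
    e=Q[j]-Q[i];print(np.linalg.norm(e),np.degrees(np.arctan2(e[1],e[0])))
print(totool([.650,-.24,.2]))
E
```

```text
[[ 0.6546 -0.2441  0.014 ]
 [ 0.6212 -0.115   0.014 ]] 0.13333166680217917 104.52227905052467
[[0.6461 0.2707 0.102 ]
 [0.5907 0.1131 0.102 ]
 [0.4508 0.16   0.102 ]
 [0.5059 0.3211 0.102 ]]
0.16712559123189777 70.63961739730942
0.1702890006950364 71.1090325062276
0.14750872048780986 -18.54520539226192
[ 531.027  -179.9361   44.5633]
```

Request:
move_arm(
  series="38 -13 0 0 0 -7; 76 -26 0 0 0 -14; 114 -39 0 0 0 -21; 152 -52 0 0 0 -28; 190 -65 0 0 0 -35; 228 -78 0 0 0 -42; 266 -90 0 0 0 -49; 304 -103 0 0 0 -56",
  jaw=1,
)

```text
time: 1.52
position: [0.4636, -0.3877, 0.2447]
tool_rot: [0.788, 0.616, -0.0, 0.0]
ft_force: [-0.4, -1.5, 0.4]
grip_width: 0.0869
grip_force: 0.0
```

```bash
python3 - <<'E'
from h import *
o=robot.get_obs();print(o['q'],o['position'],R.from_quat(o['tool_rot']).as_euler('xyz',True),totool([.655,-.244,.16]))
E
```

```text
[-8.81207835e-01  4.99048261e-01  1.48655509e+00 -5.17781911e-05
  1.15543768e+00 -6.37423151e-01] [ 0.46358293 -0.38771402  0.24474068] [1.79976217e+02 2.09909611e-02 7.60333585e+01] [185.69618909 151.03655628  84.7353591 ]
```

Request:
move_arm(
  series="30 24 6 0 0 -7; 60 48 20 0 0 -14; 90 72 35 0 0 -21; 120 97 50 0 0 -28; 150 121 65 0 0 -28.5; 186 151 78 0 0 -28.5; 186 151 78 0 0 -28.5; 186 151 78 0 0 -28.5",
)

```text
time: 2.18
position: [0.6558, -0.2433, 0.1649]
tool_rot: [0.613, 0.79, -0.0, -0.001]
ft_force: [0.4, -0.6, -0.1]
grip_width: 0.0867
grip_force: 0.0
```

```bash
python3 - <<'E'
from h import *
np.set_printoptions(precision=4,suppress=True)
o=robot.get_obs();print(o['q'],o['position'],R.from_quat(o['tool_rot']).as_euler('xyz',True))
c=robot.camera('wrist');save(c,'w1.png')
P=[[.6546,-.2441,.014],[.6212,-.115,.014]];print(px(c,P))
for d in robot.tip_of(c,'opener_grip')[:2]: print(d,px(c,d['xyz']))
E
```

```text
[-0.5147  0.7146  1.2961  0.0003  1.1327 -0.767 ] [ 0.6558 -0.2433  0.1649] [-179.9359   -0.0818  104.45  ]
[[279.9146 203.8552]
 [279.6387  35.9236]]
{'xyz': [0.6567, -0.4147, 0.0126], 'p': 0.95} [[240.3722 359.7724]]
{'xyz': [0.6535, -0.2409, 0.0127], 'p': 0.74} [[279.6193 199.7633]]
```

View pics/w1.png

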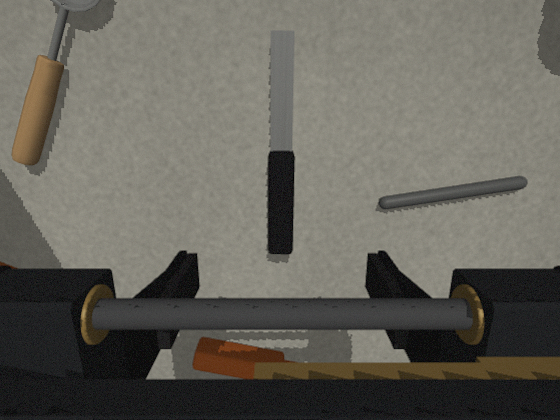

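The wrist view shows the black opener with its grip centred near (281,202) and tip near (283,31). The spoon is at far left and clear of the fingers. I'll compute the correction.

```bash
python3 - <<'E'
from h import *
np.set_printoptions(precision=4,suppress=True)
c=robot.camera('wrist')
A=at(c,[[283,31],[281,152]],.016);g=at(c,[[281,152],[281,243]],.028);print(A,g,g.mean(0))
d=A[0]-g.mean(0);print(np.linalg.norm(d[:2]),np.degrees(np.arctan2(d[1],d[0])))
print(totool([.655,-.244,.024]),totool(A[0]),totool(g.mean(0)))
E
```

```text
[[ 0.6215 -0.1143  0.016 ]
 [ 0.6426 -0.2033  0.016 ]] [[ 0.6422 -0.2018  0.028 ]
 [ 0.6616 -0.2781  0.028 ]] [ 0.6519 -0.2399  0.028 ]
0.12923821221203144 103.59931063764995
[  2.7458   2.1455 142.988 ] [136.6738   1.4132 150.9061] [  7.4343   0.1519 138.9861]
```

Request:
move_arm(
  series="3 1 36 0 0 0; 3 1 72 0 0 0; 3 1 108 0 0 0; 3 1 125 0 0 0; 3 1 140 0 0 0; 3 1 140 0 0 0; 3 1 140 0 0 0",
)

```text
time: 2.92
position: [0.6544, -0.2443, 0.0272]
tool_rot: [0.615, 0.789, -0.0, 0.0]
ft_force: [-0.7, 0.3, 0.5]
grip_width: 0.0871
grip_force: 0.0
```

Request:
move_arm(
  series="0 0 0 0 0 0; 0 0 0 0 0 0; 0 0 0 0 0 0; 0 0 0 0 0 0; 0 0 0 0 0 0; 0 0 0 0 0 0; 0 0 0 0 0 0; 0 0 0 0 0 0",
  jaw=0,
  newtons=50,
)

```text
time: 3.58
position: [0.6547, -0.2428, 0.0265]
tool_rot: [0.614, 0.789, -0.0, -0.0]
ft_force: [-0.3, -0.0, 0.1]
grip_width: 0.0416
grip_force: 0.0
```

Request:
move_arm(
  series="0 0 0 0 0 0; 0 0 0 0 0 0; 0 0 0 0 0 0; 0 0 0 0 0 0; 0 0 0 0 0 0; 0 0 0 0 0 0; 0 0 0 0 0 0; 0 0 0 0 0 0",
)

```text
time: 4.25
position: [0.6546, -0.2429, 0.0265]
tool_rot: [0.614, 0.789, 0.0, -0.0]
ft_force: [-0.5, -1.4, -0.7]
grip_width: 0.0212
grip_force: 50.0
```

Request:
move_arm(
  series="0 0 -10 0 0 0; 0 0 -30 0 0 0; 0 0 -60 0 0 0; 0 0 -90 0 0 0; 0 0 -120 0 0 0; 0 0 -120 0 0 0; 0 0 -120 0 0 0",
)

```text
time: 4.83
position: [0.6561, -0.2436, 0.1499]
tool_rot: [0.614, 0.789, 0.0, 0.003]
ft_force: [0.2, 1.0, -1.4]
grip_width: 0.0217
grip_force: 50.0
```

```bash
python3 - <<'E'
from h import *
np.set_printoptions(precision=4,suppress=True)
o=robot.get_obs();print(o['position'],R.from_quat(o['tool_rot']).as_euler('xyz',True))
c=robot.camera('wrist');save(c,'w2.png')
r=R.from_quat(o['tool_rot'])
for n in ((-1,0,12),(134,0,12),(44,0,12)): print(n,px(c,o['position']+r.apply(np.array(n)/1000)))
yaw=np.radians(71);l=np.array([.5212,.139,.094]);ex=np.array([np.cos(yaw),np.sin(yaw),0])
print(totool(l-.19*ex+[0,0,.006]))
E
```

```text
[ 0.6561 -0.2436  0.1499] [179.7564   0.2351 104.2022]
(-1, 0, 12) [[280.8107 279.6302]]
(134, 0, 12) [[280.8504 -41.6001]]
(44, 0, 12) [[280.822  190.5883]]
[ 243.994  -139.8135   47.2925]
```

View pics/w2.png

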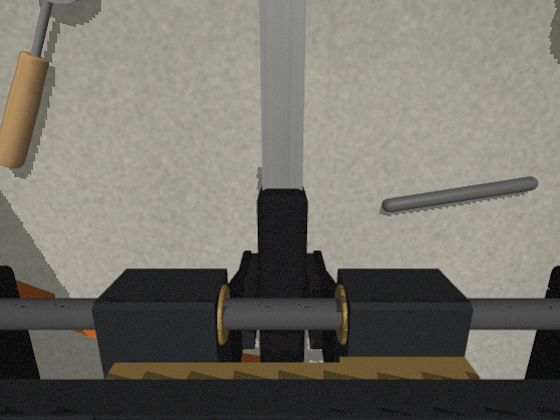

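The opener is held straight, with the blade centred at u=281 and running up out of the frame. Next I'll carry it to in front of the lip.

Request:
move_arm(
  series="29 -17 0 0 0 5; 58 -34 0 0 0 10; 87 -51 0 0 0 15; 116 -68 0 0 0 20; 145 -85 0 0 0 25; 174 -102 0 0 0 30; 203 -119 0 0 0 33; 232 -136 0 0 0 33.2",
)

```text
time: 5.55
position: [0.4632, -0.0498, 0.1453]
tool_rot: [0.815, 0.58, -0.001, -0.002]
ft_force: [0.6, -1.0, -0.4]
grip_width: 0.0218
grip_force: 50.0
```

Request:
move_arm(
  series="0 0 0 0 0 0; 0 0 0 0 0 0; 0 0 0 0 0 0",
)

```text
time: 5.8
position: [0.4661, -0.0514, 0.146]
tool_rot: [0.814, 0.581, -0.0, -0.0]
ft_force: [0.2, -0.7, -1.4]
grip_width: 0.0216
grip_force: 50.0
```

```bash
python3 - <<'E'
from h import *
np.set_printoptions(precision=4,suppress=True)
o=robot.get_obs();print(o['q'],o['position'],R.from_quat(o['tool_rot']).as_euler('xyz',True))
c=robot.camera('wrist');save(c,'w3.png')
for d in robot.tip_of(c,'lip')[:2]: print(d,px(c,d['xyz']),totool(d['xyz']))
s=robot.camera('scene');t=robot.camera('top')
for k in (s,t):
  for d in robot.tip_of(k,'lip')[:2]: print(d,px(k,d['xyz']),totool(d['xyz']))
E
```

```text
[-0.3487  0.4843  1.9115 -0.0002  0.7461 -0.0174] [ 0.4661 -0.0514  0.146 ] [-179.9789    0.0068   71.0264]
{'xyz': [0.439, -0.2143, 0.0115], 'p': 0.52} [[309.241  369.7407]] [-162.407    26.162   134.7623]
{'xyz': [0.5214, 0.1426, 0.0928], 'p': 0.62} [[364.1492 272.3333]] [201.8987 -11.9296  53.5263]
```

View pics/w3.png

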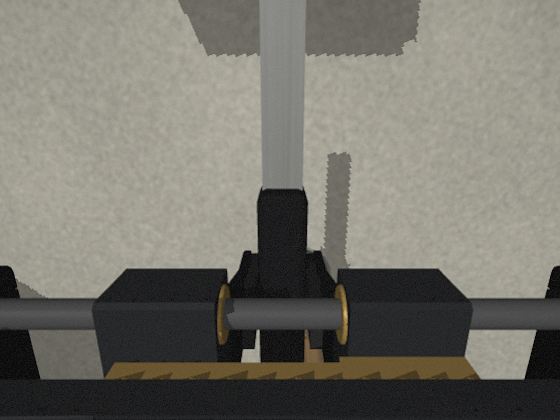

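Request:
move_arm(
  series="0 -11 15 0 0 0; 0 -11 32 0 0 0; 0 -11 47 0 0 0; 15 -11 47 0 0 0; 25 -11 47 0 0 0; 25 -11 47 0 0 0; 25 -11 47 0 0 0",
)

```text
time: 6.68
position: [0.4643, -0.0239, 0.0998]
tool_rot: [0.814, 0.581, 0.0, 0.0]
ft_force: [-0.1, 0.3, -1.0]
grip_width: 0.0219
grip_force: 50.0
```

```bash
python3 - <<'E'
from h import *
np.set_printoptions(precision=4,suppress=True)
o=robot.get_obs();print(o['position'],R.from_quat(o['tool_rot']).as_euler('xyz',True))
r=R.from_quat(o['tool_rot'])
s=robot.camera('scene');t=robot.camera('top')
for k,n in ((s,'s'),(t,'t')):
  for d in robot.tip_of(k,'lip')[:1]: print(d,px(k,d['xyz']),totool(d['xyz']))
tip=o['position']+r.apply([.134,0,.0125]);print(tip,px(s,tip),px(t,tip))
a=cv2.resize(s['img'][220:370,280:440],(640,600),interpolation=cv2.INTER_CUBIC)
cv2.imwrite('pics/s2.png',a[:,:,::-1])
a=cv2.resize(t['img'][160:280,80:240],(800,600),interpolation=cv2.INTER_CUBIC)
cv2.imwrite('pics/t2.png',a[:,:,::-1])
E
```

```text
[ 0.4643 -0.0239  0.0998] [179.9379   0.0065  71.0884]
{'xyz': [0.5182, 0.1432, 0.0918], 'p': 0.92} [[365.3619 272.0184]] [176.1343  -3.269    8.1528]
{'xyz': [0.5239, 0.136, 0.0911], 'p': 0.98} [[170.8555 227.8098]] [171.261    4.4564   8.8291]
[0.5077 0.1028 0.0873] [[357.1378 257.4088]] [[184.6304 234.6789]]
```

View pics/s2.png

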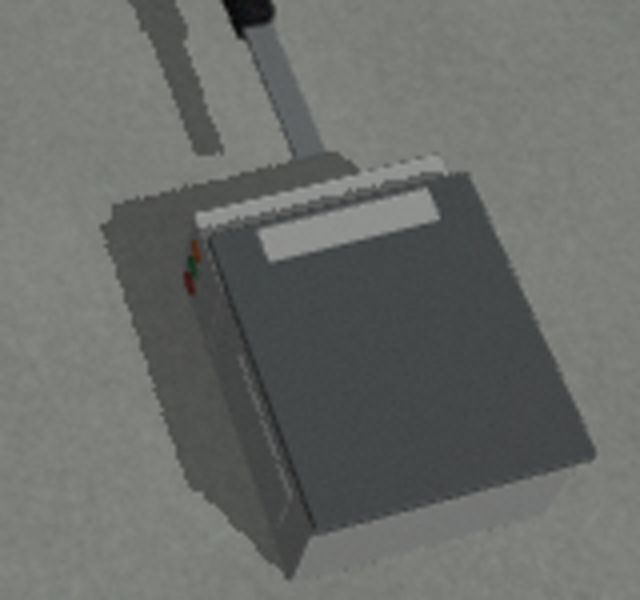

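View pics/t2.png

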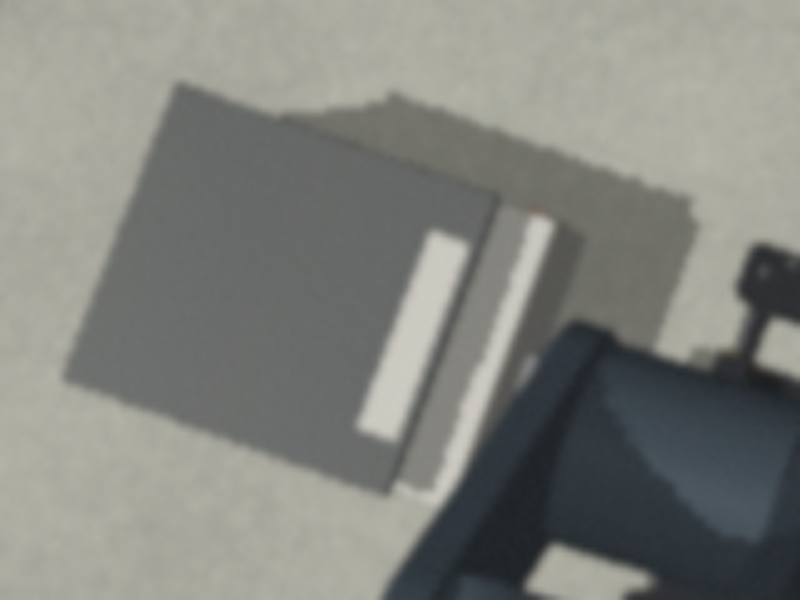

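The scene crop shows the tip at about (308,155), in front of the white ledge, and the lid still shut. In the top crop the lid's front edge runs (500,190)–(390,490) and the ledge's outer edge (553,220)–(440,500). I'll work out the distances.

```bash
python3 - <<'E'
from h import *
np.set_printoptions(precision=1,suppress=True)
t=robot.camera('top');s=robot.camera('scene')
q=lambda l:[[80+u/5,160+v/5] for u,v in l]
q2=lambda l:[[280+u/4,220+v/4] for u,v in l]
for z,l in((.102,[(500,190),(390,490)]),(.08,[(553,220),(440,500)])): print(totool(at(t,q(l),z)))
for z,l in((.102,[(210,233),(470,172)]),(.08,[(197,214),(437,155)])): print(totool(at(s,q2(l),z)))
E
```

```text
[[173.1  79.7  -2.1]
 [171.9 -72.7  -2.2]]
[[149.   75.   19.9]
 [152.9 -71.5  19.8]]
[[176.4  75.1  -2.1]
 [178.3 -77.2  -2.2]]
[[153.5  72.7  19.9]
 [153.4 -72.3  19.8]]
```

Request:
move_arm(
  series="12 0 0 0 0 0; 24 0 0 0 0 0; 34 0 0 0 0 0; 44 0 0 0 0 0; 52 0 0 0 0 0; 60 0 0 0 0 0; 60 0 0 0 0 0; 60 0 0 0 0 0",
)

```text
time: 7.65
position: [0.4832, 0.0331, 0.0995]
tool_rot: [0.814, 0.581, -0.0, 0.0]
ft_force: [-0.4, 0.2, -0.7]
grip_width: 0.0214
grip_force: 50.0
```

```bash
python3 - <<'E'
from h import *
np.set_printoptions(precision=4,suppress=True)
o=robot.get_obs();print(o['q'],o['position'],o['ft_force'],R.from_quat(o['tool_rot']).as_euler('xyz',True))
E
```

```text
[-0.1628  0.5866  1.9055 -0.0003  0.6496  0.1677] [0.4832 0.0331 0.0995] [-0.3834  0.1916 -0.7329] [-179.9985    0.0105   71.0749]
```

Request:
move_arm(
  series="0 0 5 0 0 0; -1 0 11 0 3.5 0; -1 0 16 0 7 0; -1 0 22 0 10.5 0; -1 0 27.5 0 14 0; 0 0 33 0 17.5 0; 1 0 38.5 0 21 0; 1 0 38.5 0 21 0",
)

```text
time: 8.32
position: [0.4831, 0.0318, 0.0599]
tool_rot: [0.802, 0.569, 0.148, -0.107]
ft_force: [-1.5, -3.0, 2.6]
grip_width: 0.0216
grip_force: 50.0
```

```bash
python3 - <<'E'
from h import *
np.set_printoptions(precision=4,suppress=True)
o=robot.get_obs();print(o['q'],o['position'],o['ft_force'],o['moment'],R.from_quat(o['tool_rot']).as_euler('xyz',True))
s=robot.camera('scene')
a=cv2.resize(s['img'][220:370,280:440],(640,600),interpolation=cv2.INTER_CUBIC)
cv2.imwrite('pics/s3.png',a[:,:,::-1])
E
```

```text
[-0.3893  0.6918  2.0043  0.7057  0.5864 -0.6736] [0.4831 0.0318 0.0599] [-1.451  -3.0327  2.5661] [-0.0875 -0.0392 -0.0273] [-179.849   -21.0707   70.6574]
```

View pics/s3.png

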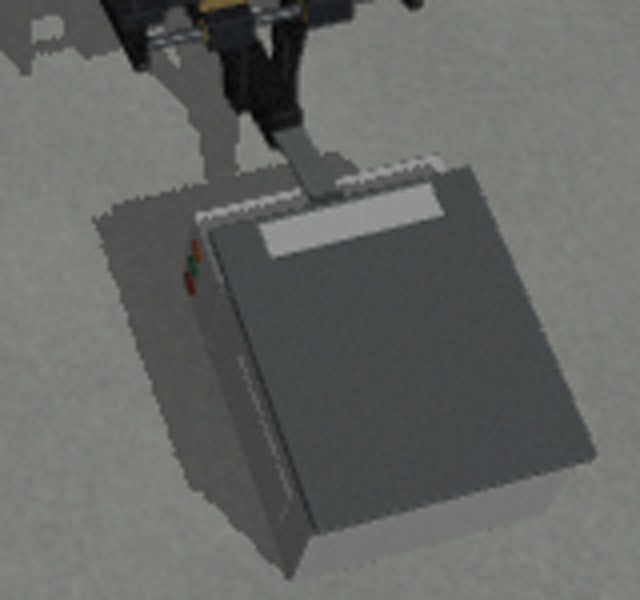

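The blade is under the lip, bearing on it, and the lid is still shut. I'll keep levering.

Request:
move_arm(
  series="0 0 3 0 2 0; -0.5 0 6 0 3.5 0; -0.8 0 8.5 0 5.2 0; -1 0 11.3 0 7 0; -1 0 11.3 0 7 0; -1 0 11.3 0 7 0",
)

```text
time: 8.87
position: [0.4847, 0.0358, 0.0502]
tool_rot: [0.79, 0.563, 0.196, -0.14]
ft_force: [-0.0, -4.5, 1.4]
grip_width: 0.0214
grip_force: 50.0
```

```bash
python3 - <<'E'
from h import *
np.set_printoptions(precision=4,suppress=True)
o=robot.get_obs();print(o['position'],o['ft_force'],o['moment'],R.from_quat(o['tool_rot']).as_euler('xyz',True))
s=robot.camera('scene')
a=cv2.resize(s['img'][220:370,280:440],(640,600),interpolation=cv2.INTER_CUBIC)
cv2.imwrite('pics/s4.png',a[:,:,::-1])
E
```

```text
[0.4847 0.0358 0.0502] [-0.039  -4.4862  1.3886] [-0.4376  0.0629  0.03  ] [179.9708 -27.8503  70.985 ]
```

View pics/s4.png

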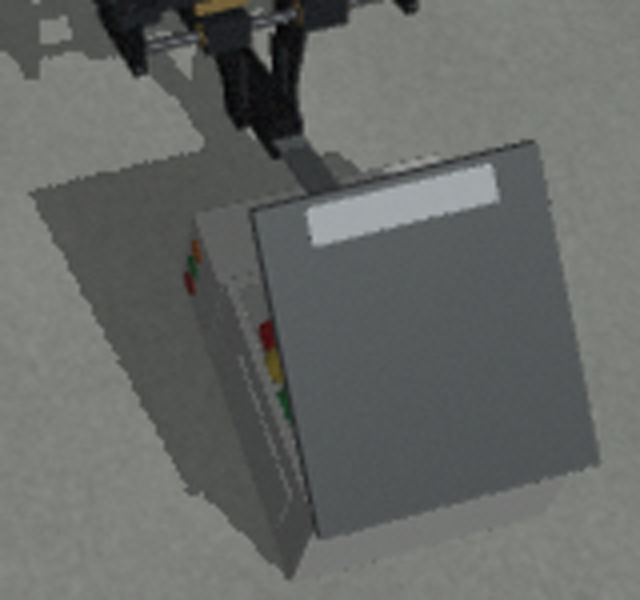

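The lid has come past its catch and is swinging up. I'll pull the opener straight back and slightly up, then level it.

Request:
move_arm(
  series="0 0 0 0 0 0; 0 0 0 0 0 0; -5 0 -5 0 0 0; -15 0 -12 0 0 0; -25 0 -20 0 0 0; -40 0 -30 0 0 0; -57 0 -42 0 0 0; -75 0 -52 0 0 0",
)

```text
time: 9.58
position: [0.4542, -0.0492, 0.0612]
tool_rot: [0.789, 0.564, 0.197, -0.141]
ft_force: [0.4, -0.5, -1.2]
grip_width: 0.0216
grip_force: 50.0
```

Request:
move_arm(
  series="-10 0 -8 0 -5 0; -15 0 -20 0 -10 0; -20 0 -32 0 -15 0; -20 0 -40 0 -20 0; -20 0 -45 0 -25 0; -20 0 -45 0 -28 0; -20 0 -45 0 -28 0; -20 0 -45 0 -28 0",
)

```text
time: 10.25
position: [0.4419, -0.0848, 0.0912]
tool_rot: [0.813, 0.582, 0.0, -0.001]
ft_force: [-0.1, -0.1, -1.3]
grip_width: 0.0214
grip_force: 50.0
```

```bash
python3 - <<'E'
from h import *
np.set_printoptions(precision=4,suppress=True)
o=robot.get_obs();print(o['q'],o['position'],o['ft_force'],R.from_quat(o['tool_rot']).as_euler('xyz',True))
s=robot.camera('scene');save(s,'s5.png')
w=robot.camera('wrist');r=R.from_quat(o['tool_rot'])
a=np.concatenate([s['img'][100:400,100:500],w['img'][:300,80:480]],1)
cv2.imwrite('pics/s5.png',a[:,:,::-1])
for d in robot.tip_of(s,'opener_grip')[:4]: print(d)
E
```

```text
[-0.4394  0.5793  1.9943  0.0018  0.5694 -0.1117] [ 0.4419 -0.0848  0.0912] [-0.1366 -0.0504 -1.2838] [-179.9245   -0.0633   71.1382]
{'xyz': [0.5925, -0.6415, 0.0133], 'p': 0.94}
{'xyz': [0.6521, -0.4139, 0.0134], 'p': 0.88}
{'xyz': [0.4267, -0.3841, 0.015], 'p': 0.75}
{'xyz': [0.4429, -0.0818, 0.0743], 'p': 0.64}
```

View pics/s5.png

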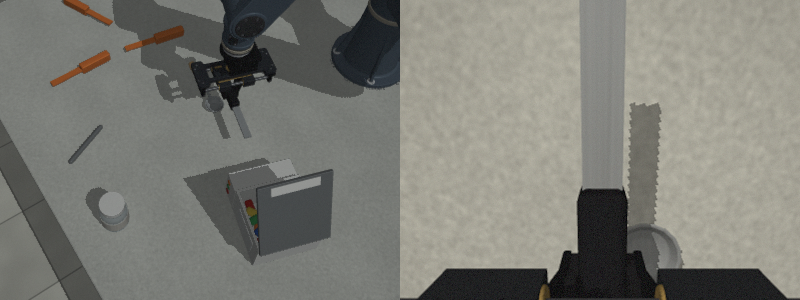

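The lid stands open. The spoon's bowl lies right below the fingers, so I'll rise first and carry the opener back to its original free spot.

Request:
move_arm(
  series="0 0 -30 0 0 0; 0 5 -55 0 0 0; -10 35 -59 0 0 -5; -22 70 -59 0 0 -10; -35 110 -59 0 0 -15; -47 148 -59 0 0 -20; -59 185 -59 0 0 -25; -70 220 -59 0 0 -30",
)

```text
time: 11.07
position: [0.6284, -0.226, 0.1495]
tool_rot: [0.635, 0.772, 0.0, -0.001]
ft_force: [-0.2, 0.0, -1.3]
grip_width: 0.0219
grip_force: 50.0
```

Request:
move_arm(
  series="6 31 0 0 0 -3; 6 31 0 0 0 -3; 6 31 40 0 0 -3; 6 31 75 0 0 -3; 6 31 105 0 0 -3; 6 31 115 0 0 -3; 6 31 115 0 0 -3",
)

```text
time: 11.65
position: [0.6534, -0.2109, 0.0309]
tool_rot: [0.616, 0.788, -0.001, -0.005]
ft_force: [0.3, -0.6, -0.1]
grip_width: 0.022
grip_force: 50.0
```

```bash
python3 - <<'E'
from h import *
o=robot.get_obs();print(o['position'],o['ft_force'],R.from_quat(o['tool_rot']).as_euler('xyz',True))
E
```

```text
[ 0.65340687 -0.21090235  0.03092441] [ 0.34240657 -0.56797244 -0.14465608] [-179.61136869   -0.37832862  103.92898693]
```

Request:
move_arm(
  series="0 0 0 0 0 0; 0 0 2 0 0 0; 0 0 4 0 0 0; 0 0 5 0 0 0; 0 0 5 0 0 0",
)

```text
time: 12.07
position: [0.6575, -0.2121, 0.0314]
tool_rot: [0.616, 0.788, 0.0, 0.001]
ft_force: [-0.3, 0.6, -1.7]
grip_width: 0.0216
grip_force: 50.0
```

Request:
move_arm(
  series="0 0 1 0 0 0; 0 0 2 0 0 0; 0 0 3 0 0 0; 0 0 4 0 0 0; 0 0 4 0 0 0",
)

```text
time: 12.48
position: [0.657, -0.2118, 0.0264]
tool_rot: [0.616, 0.788, 0.0, 0.0]
ft_force: [-0.9, -0.4, 1.4]
grip_width: 0.0215
grip_force: 50.0
```

Upward force shows it is touching the table, so I'll release.

Request:
move_arm(
  series="0 0 0 0 0 0; 0 0 0 0 0 0; 0 0 0 0 0 0; 0 0 0 0 0 0; 0 0 0 0 0 0; 0 0 0 0 0 0; 0 0 0 0 0 0; 0 0 0 0 0 0",
  jaw=1,
)

```text
time: 13.15
position: [0.6569, -0.2118, 0.0262]
tool_rot: [0.616, 0.788, 0.0, -0.0]
ft_force: [0.0, 0.5, -0.2]
grip_width: 0.0672
grip_force: 0.0
```

Request:
move_arm(
  series="0 0 0 0 0 0; 0 0 0 0 0 0; 0 0 -15 0 0 0; 0 0 -45 0 0 0; 0 0 -80 0 0 0; 0 0 -120 0 0 0; 0 0 -150 0 0 0; 0 0 -150 0 0 0",
)

```text
time: 13.82
position: [0.6613, -0.2139, 0.186]
tool_rot: [0.616, 0.788, 0.002, 0.008]
ft_force: [0.1, -0.7, 0.4]
grip_width: 0.0872
grip_force: 0.0
```

```bash
python3 - <<'E'
from h import *
o=robot.get_obs();print(o['time'],o['position'],o['ft_force'],o['grip_width'])
s=robot.camera('scene');w=robot.camera('wrist')
a=np.concatenate([s['img'][100:400,100:500],w['img'][:300,80:480]],1)
cv2.imwrite('pics/s6.png',a[:,:,::-1])
for k in (s,w):
  for d in robot.tip_of(k,'opener_grip')[:4]+robot.tip_of(k,'scoop_grip')[:1]: print(d)
E
```

```text
13.8167 [ 0.66133191 -0.21388003  0.18595871] [ 0.14765546 -0.74136128  0.4262951 ] 0.08717279424145159
{'xyz': [0.5933, -0.6424, 0.0133], 'p': 0.93}
{'xyz': [0.6572, -0.2102, 0.0125], 'p': 0.62}
{'xyz': [0.4257, -0.3825, 0.0154], 'p': 0.61}
{'xyz': [0.4467, -0.2093, 0.0113], 'p': 0.94}
{'xyz': [0.6537, -0.4171, 0.012], 'p': 0.86}
{'xyz': [0.4386, -0.2149, 0.0097], 'p': 0.77}
```

View pics/s6.png

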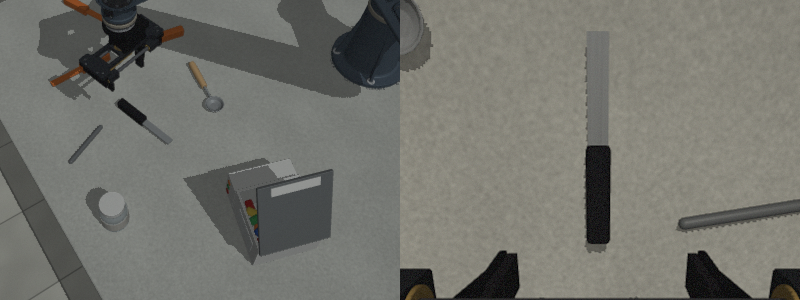

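The opener lies on the table, released. The lid is open and the spoon is where it was (0.447, -0.21).

```bash
python3 -c "
from rig import robot
print(robot.hand_in())"
```

```text
the job is handed in; nothing more can be done
None
```

The job is handed in (no verdict came back): the lid was levered past its catch and stands open, the opener lies released on the table, and the spoon is where it was.

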